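Shut the spice rack's sliding door and lock it with its pin

TASK

Slide the clear door of the rack's lowest tier fully shut, against its stop at the rack's left end, without slamming it. Then lock it: stand the loose wooden pin upright in the blind hole of the front rail, beside the door's free edge, pressed fully home until its thick part rests on the rail, and let go. Leave the jars, the spoons and the salt pot where they are.

Things in the scene. Friction and masses are not known exactly. Their poses are not given: they have to be found in the camera images.
- rack: Fixed stepped teak rack, 320 (x) x 420 (y) mm, yawed up to 0.2 rad. Origin: footprint centre on the counter; -x side faces the robot, +y is its left end. Front rail: x -160 to -116, 34 high; end posts on it at y +-200 (20 wide, top z 100) stop the door. Tier 1: x -116 to -20, floor z 20. Tiers 2, 3 begin at x -20, 70, floors z 90, 160, with four fixed jars (tops z 160, 230).
- door (a joint): Door opening, m: 0 = shut against the left post, 0.17 = fully open; shutting moves it along the rack's +y. Clear acrylic panel edged in pale bamboo, 190 long (y), 9 thick (x), on the rail's middle line (rack x -138), z 34 to 95 mm. Shut, it spans rack y 0 to 190; its free edge is the -y one. Friction about 1.5 N, no spring, stays where left. Shutting faster than 0.4 m/s is slamming.
- door_grip (a point): Centre of the door's bamboo grip block, which stands up from the middle of the door's top edge: 18 (x) x 30 (y) x 40 mm high. The point is 121 mm above the counter; the block spans z = 95 to 135 mm. Its rack x is -138 mm, its rack y is 95 mm minus the door's opening. Axes as the rack's.
- lock_hole (a point): Mouth centre of the round blind hole in the top of the front rail: 20 mm diameter, 27 deep, sharp unchamfered edge, mouth 34 mm above the counter, at rack x -138, y -21 mm, on the door's line, 21 mm from the shut door's free edge. A door open by more than about 11 mm stands over the hole. Axes as the rack's.
- pin: Loose round bamboo lock pin, 90 mm long, about 40 g, standing upright on the counter left or right of the rack. Foot 18 mm diameter, lowest 24 mm; above it a thick part 26 mm diameter, 66 long, dark ring near the top. Origin: centre of the foot's end face; z up along the pin. Seated, the thick part rests on the rail, the foot's end 24 mm below the hole's mouth, the top 100 mm above the counter.
- pin_foot (a point): Centre of the pin's lower end face (= the pin's origin).
- jar_a: Bystander: square glass jar with bamboo lid, 54 x 54 x 70 mm, on tier 1 behind the door. Origin: centre of its underside.
- jar_b: Bystander: same kind of jar, on tier 1 nearer the left end. Origin: centre of its underside.
- spoons: Bystander: clipped set of steel measuring spoons, about 110 x 40 x 25 mm, lying along the rack's y on tier 1 at the right. Origin: middle of its underside.
- salt_pot: Bystander: white ceramic salt pot with wooden lid, 62 mm diameter, 58 mm high, on the counter on the other side of the rack from the pin. Origin: centre of its underside.
Mind the look-alikes: they are no part of the job. What is shaped like the pin but blue is not meant.

How it is judged:
By the outcome, as a careful person would: the job done as asked, in the order asked, and still so for the second after the job is handed in, with the robot touching nothing.
It also fails if it takes over 54 s, if anything falls off the work surface, if the arm or the gripper's body presses on something with over 40 N, if the wrist force passes 120 N, or if a joint passes its speed limit or range.

ROBOT

A 6-joint arm with a two-finger parallel gripper is mounted at the origin on the work surface. World frame = base frame: x ahead of the robot, y to its left, z up, the work surface at z = 0. Lengths are in m, angles in degrees, forces in N, time in s.
With the tool pointing down it reaches from about 0.35 to 0.875 m from the base axis. Payload 4.2 kg.
Tool frame: the origin (TCP) lies between the finger pads; the fingertips stand 14 mm ahead of it and the grasp point (between the pads) lies 5 mm behind it (r.tcp_to_tips is the distance from the TCP to the fingertips, in m); y points along the fingers, x is the direction in which the jaws open and shut, and the axes are right-handed (so a half turn about y gives the same grasp; the last joint's range is limited). The gripper opens to 87 mm and grips with 3 to 60 N. Pads are 19 mm wide; open, the fingers measure 117 mm over their backs; the gripper's body (75 mm by 190 mm) begins 51 mm behind the grasp point.
Start: joints at [87.41, 22.042, 0.453, 0, -68.411, -14.817], TCP at [0.187, 0.596, 0.237] pointing down, gripper open.
Joint ranges: [-179.83, 179.83], [-69.29, 118.12], [-61.27, 80.66], [-181.25, 117.63], [-171.15, -9.14], [-177.46, 177.46]. Speed limits (degrees/s): [159.86, 159.86, 180, 180, 180, 180].

INTERFACE

Orientations are given as a 3x3 rotation matrix whose columns are the frame's x, y, z axes.
In Python, from station import sense, optics, ticket, r gives the robot as it stands.
- The arm moves only by the tool carry_out, never from a script. Its argument "steps" is a list that holds one entry, the list of rows, each a list of 6 numbers: the shift along the world's x, y, z in cm, then the turn, a rotation vector about the world's x, y, z in rad. A call has 1 to 20 rows; each row is the pose to reach, as a shift and turn from the pose commanded when the call began; what a row does not reach only later rows make up. A row lasts 1/8 s, in which the tool goes at most 62.5 mm and 10.7 degrees, less where a joint would pass 70% of its speed; a pose out of reach is approached as far as the arm can. A call with a gripper value outside its range is refused whole. "fingers" is the closure in counts, from 0 (fully open) to 255 (shut), set as the call begins (left out, the last holds). The fingers move at their own pace and stop on an object; the grip force is fixed at half the most. Time passes only in rows, so rows that repeat a pose let the fingers close. It gives the time, the measured TCP pose, the force and the opening at its end, in the units of the state.
- sense(): the state, without advancing time (a new reading comes with each control period).
- optics.capture(name): name is "scene" or "top" or "wrist"; returns a dict with "image" (480x640x3 uint8, red, green, blue), "fov_y" (degrees; the focal length in pixels is half the picture's height over the tangent of half this angle, whatever the lens; pixels are square), "cx", "cy" (the principal point, pixels), "rvec" (rotation vector, rad) and "tvec" (3), from world to camera coordinates, as OpenCV has them. Camera axes: x right, y down, z forward; pixel columns grow to the right and rows downward; lengths in m; the calibration is good to about 2 mm. A picture is of the moment at which its call begins. There is no depth.
- ticket.finish_job(): hands the job in, once; it reports no verdict.
The state is a dict: "time_s": time; "joints": joint angles; "joint_velocities": joint speeds; "effort": joint torques, N m; "tcp_pos": TCP position; "ee_rot": TCP orientation; "wrist_force": force on the tool from outside, world axes, zero at the start; "moment": the same for the moment, N m; "gripper_width": opening from 0.0 (shut) to 1.0 (fully open).
Only numpy, scipy, OpenCV 4.12 (cv2) and the standard library are available. Lean on these libraries where they do the work, as an engineer would, in place of code of your own. Each camera call takes 0.05 s, during which the arm holds its last target.

## Working session

There is one attempt and no reset: what is moved stays moved. The work goes in short steps, Python scripts to look and compute and a tool call to move; the robot and the scene stay as the last step left them, time stands still between calls to the robot, and variables do not carry over. Pictures are saved under pics/ and viewed, and the job is handed in when it is done.

Besides the shell and the picture viewer there is one more tool, called after "Request:" as name(argument=value, ...) on one line, values as JSON. carry_out: Moves the arm, as the interface text tells. Its arguments: {"type":"object","properties":{"steps":{"type":"array","items":{"type":"array","items":{"type":"array","items":{"type":"number"}}}},"fingers":{"type":"number"}},"required":["steps"]}

```bash
mkdir -p pics; ls
python3 - <<'E'
from station import sense, optics, ticket, r
import cv2
print(sense())
for n in ["scene","top","wrist"]:
    c=optics.capture(n)
    cv2.imwrite(f"pics/{n}0.png",c["image"][:,:,::-1])
    print(n,{k:v for k,v in c.items() if k!="image"})
E
```

```text
pics
{'time_s': 0.0, 'joints': array([ 8.74132403e+01,  2.20896129e+01,  3.79188751e-01, -2.99242421e-02,
       -6.84107281e+01, -1.48167673e+01]), 'joint_velocities': array([-0.04557436,  0.02960771, -0.01576988, -0.02133569, -0.04049292,
       -0.03503414]), 'effort': array([-7.08135813e-04, -3.90664208e+01,  1.87409270e+01,  4.21973169e+00,
        1.10083105e-02, -1.95334278e-04]), 'tcp_pos': array([0.18673994, 0.59584384, 0.23546521]), 'ee_rot': array([[-2.99282763e-01, -5.80571598e-04,  9.54164289e-01],
       [-9.54162002e-01, -2.09038589e-03, -2.99283318e-01],
       [ 2.16832696e-03, -9.99997647e-01,  7.16571070e-05]]), 'wrist_force': array([ 1.06185167,  0.14399371, -0.10128642]), 'moment': array([-0.04589683, -0.01406002, -0.00036784]), 'gripper_width': 1.0008643040779872}
scene {'fov_y': 48.05537908723238, 'cx': 319.76230064859186, 'cy': 243.20841164039783, 'rvec': array([ 2.03307681,  1.40944981, -0.52345611]), 'tvec': array([-0.23354126, -0.33638321,  1.50591136])}
top {'fov_y': 47.15991407155671, 'cx': 325.2596038375228, 'cy': 241.9956854228915, 'rvec': array([ 2.15587066, -2.1694125 ,  0.15978552]), 'tvec': array([-0.00793966,  0.57072777,  1.22538507])}
wrist {'fov_y': 70.41001021795363, 'cx': 317.70291646507695, 'cy': 236.46460530405915, 'rvec': array([-1.7535551 ,  2.38816423,  0.32332083]), 'tvec': array([ 0.62506124, -0.03292151,  0.39077461])}
```

View pics/scene0.png

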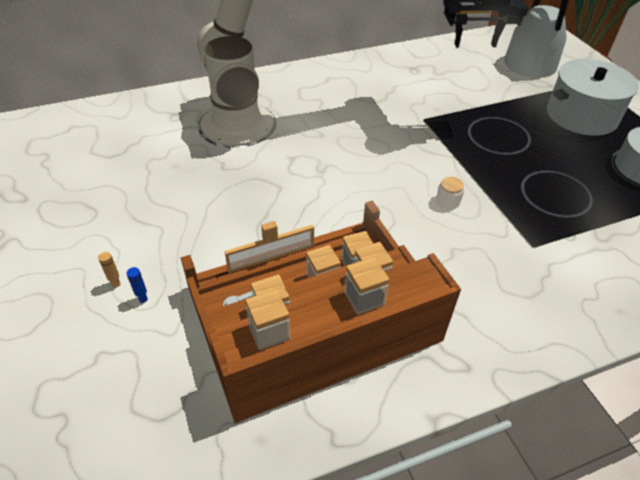

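View pics/top0.png

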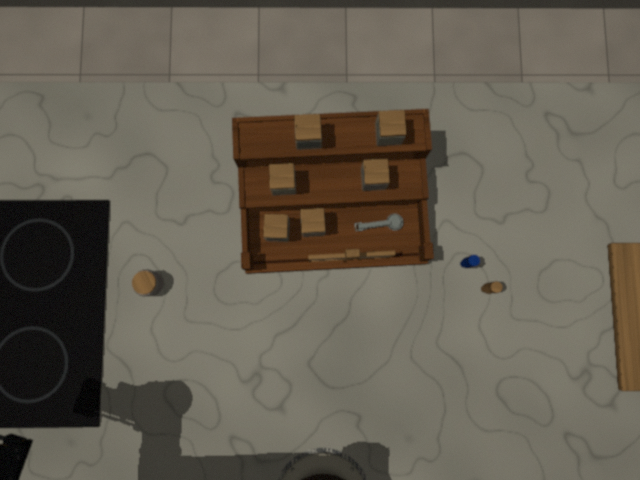

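View pics/wrist0.png

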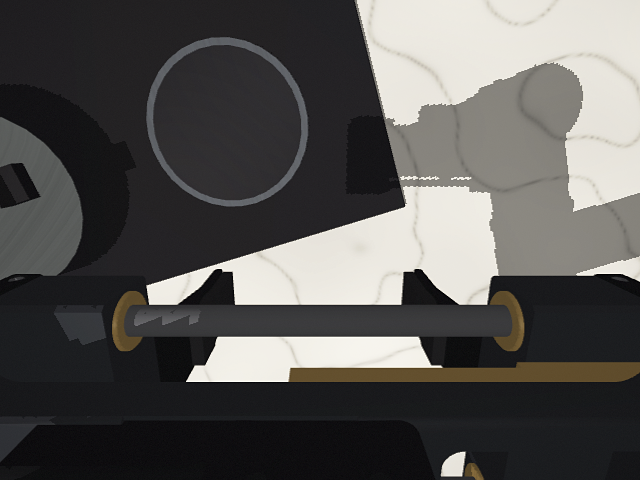

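The top view shows the rack with its front rail at rows 250–270, end posts at about (247,261) and (428,251), and the door grip at (352,252). The bamboo pin is at (495,287), the blue decoy at (471,261) and the salt pot at (147,283). I'll measure on enlarged crops.

```bash
cat > h.py <<'E'
import numpy as np, cv2
def cam(c):
    f=c["image"].shape[0]/2/np.tan(np.radians(c["fov_y"])/2)
    K=np.array([[f,0,c["cx"]],[0,f,c["cy"]],[0,0,1]]);R=cv2.Rodrigues(c["rvec"])[0]
    return K,R,c["tvec"]
def ray(c,p):
    K,R,t=cam(c); d=R.T@np.linalg.inv(K)@np.array([p[0],p[1],1.]); return -R.T@t,d/np.linalg.norm(d)
def plane(c,p,z):
    o,d=ray(c,p); return o+d*(z-o[2])/d[2]
def proj(c,X):
    K,R,t=cam(c); q=(K@(R@np.atleast_2d(X).T+t[:,None])).T; return q[:,:2]/q[:,2:]
def tri(ps):
    A=np.zeros((3,3));b=np.zeros(3)
    for o,d in ps:
        M=np.eye(3)-np.outer(d,d);A+=M;b+=M@o
    X=np.linalg.solve(A,b); return X,[np.linalg.norm((np.eye(3)-np.outer(d,d))@(X-o)) for o,d in ps]
def crop(c,x0,y0,w,h,s,name):
    cv2.imwrite(name,cv2.resize(c["image"][y0:y0+h,x0:x0+w,::-1],None,fx=s,fy=s,interpolation=cv2.INTER_CUBIC))
E
python3 - <<'E'
from station import optics
from h import *
import pickle
t=optics.capture("top");s=optics.capture("scene")
pickle.dump((t,s),open("c0.pkl","wb"))
crop(t,225,190,210,90,3.8,"pics/tc.png")
crop(t,455,240,60,60,8,"pics/tp.png")
crop(s,80,240,80,70,8,"pics/sp.png")
crop(s,175,190,215,130,3.7,"pics/sc.png")
E
```

```text
(no output)
```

View pics/tc.png

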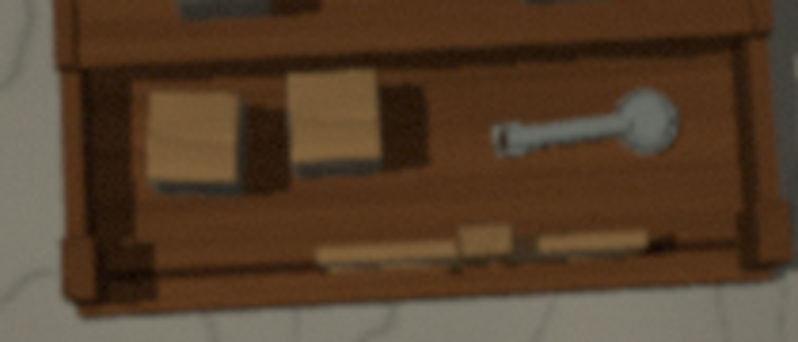

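View pics/tp.png

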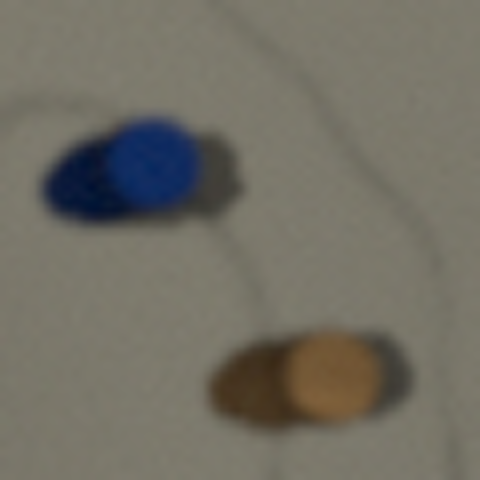

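View pics/sp.png

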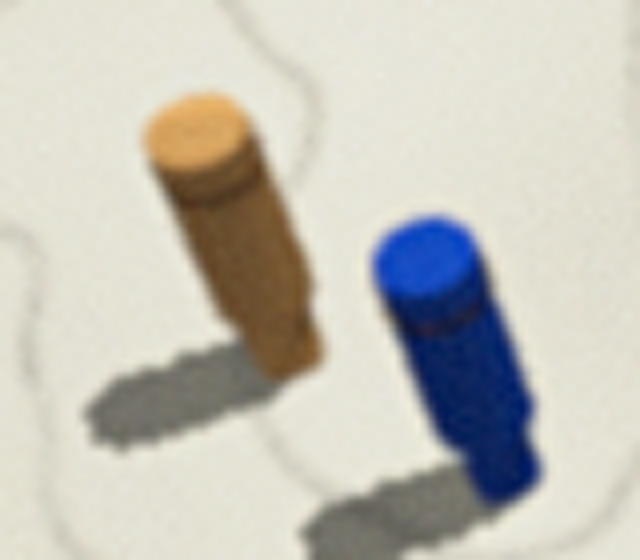

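View pics/sc.png

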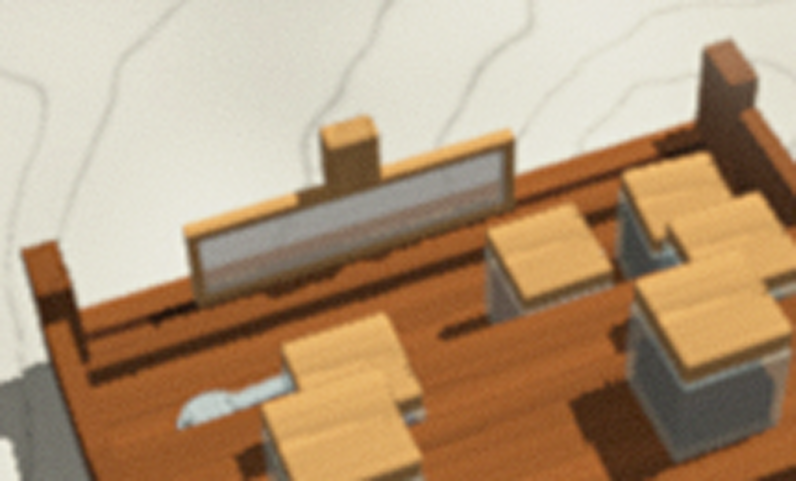

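Run:
```python
from h import *
import pickle
t,s=pickle.load(open("c0.pkl","rb"))
def b(c,x,y):
    return cv2.resize(np.clip(c["image"][y:y+30,x:x+38].astype(float)*1.6,0,255).astype(np.uint8)[:,:,::-1],None,fx=10,fy=10,interpolation=cv2.INTER_CUBIC)
a=np.hstack([b(t,232,245),b(t,405,240)]);e=np.hstack([b(t,333,238),b(s,175,250)])
cv2.imwrite("pics/q.png",np.vstack([a,e]))
cv2.imwrite("pics/q2.png",np.hstack([b(s,358,197),b(s,255,218)]))
```

```text
(no output)
```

View pics/q.png

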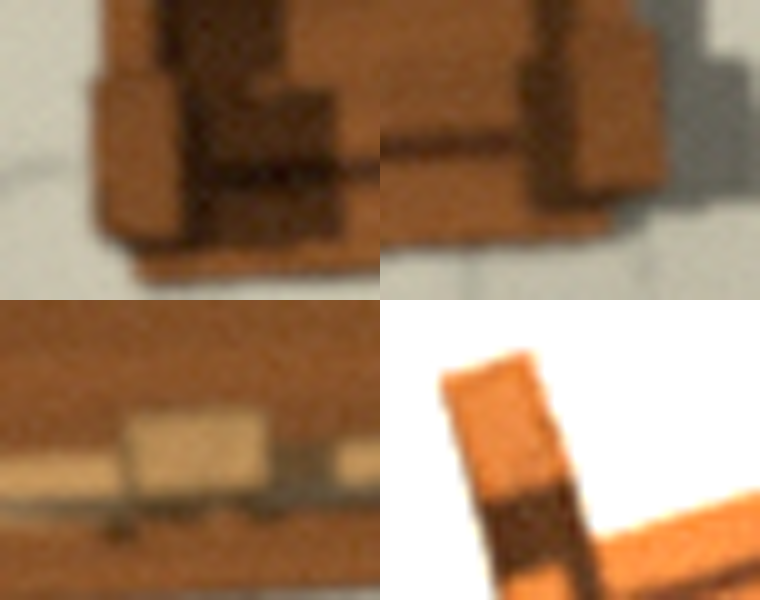

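View pics/q2.png

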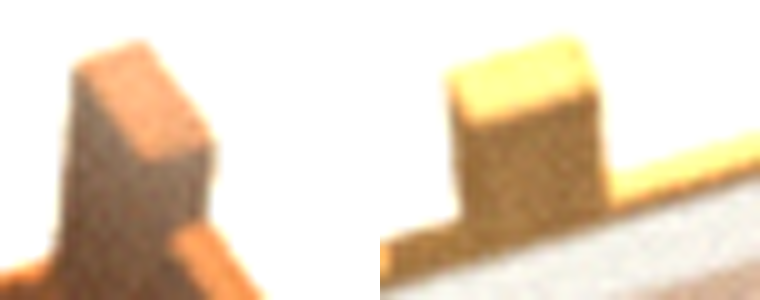

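Run:
```python
from h import *
import pickle
t,s=pickle.load(open("c0.pkl","rb"))
def px(x0,y0,x,y,k=10): return (x0+(x+.5)/k-.5,y0+(y+.5)/k-.5)
P={"postL":(px(232,245,140,157),px(358,197,145,103),.1),
"postR":(px(405,240,237,113),px(175,250,127,128),.1),
"grip":(px(333,238,199,150),px(255,218,144,82),.135),
"pin":(px(455,240,333,376,8),px(80,240,199,132,8),.09)}
R={}
for k,(a,b,z) in P.items():
    A=plane(t,a,z);B=plane(s,b,z);T=tri([ray(t,a),ray(s,b)])
    R[k]=(A+B)/2
    print(k,A[:2].round(4),B[:2].round(4),T[0].round(4),np.round(T[1],4))
# pin foot in scene
print("foot",plane(s,px(80,240,290,362,8),0))
d=R["postL"]-R["postR"];print(np.linalg.norm(d[:2]))
yaw=np.arctan2(-d[0],d[1]);print("yaw",yaw)
ux=np.array([np.cos(yaw),np.sin(yaw)]);uy=np.array([-np.sin(yaw),np.cos(yaw)])
m=(R["postL"]+R["postR"])[:2]/2
print("mid",m,"ux",ux,"uy",uy)
g=R["grip"][:2]-m;print("grip in rack (rel x-138):",g@ux,g@uy,"open",.095-g@uy)
print("hole",m-uy*.021,"shut grip",m+uy*.095)
s0=proj(t,[*(m-uy*.021),.034]);print(s0)
```

```text
postL [0.5235 0.1626] [0.5291 0.1647] [0.5246 0.165  0.0956] [0.002 0.002]
postR [ 0.5418 -0.2351] [ 0.548  -0.2334] [ 0.5427 -0.2347  0.0947] [0.0015 0.0015]
grip [ 0.5351 -0.067 ] [ 0.541  -0.0659] [ 0.536  -0.066   0.1302] [0.0014 0.0014]
pin [ 0.4635 -0.3838] [ 0.468 -0.381] [ 0.4639 -0.3832  0.0866] [0.0017 0.0017]
foot [ 4.68526988e-01 -3.82413918e-01  1.11022302e-16]
0.3983207150555766
yaw 0.04678558208414909
mid [ 0.53560317 -0.03529473] ux [0.99890575 0.04676852] uy [-0.04676852  0.99890575]
grip in rack (rel x-138): 0.0010112866765626298 -0.03122044708844701 open 0.126220447088447
hole [ 0.53658531 -0.05627175] shut grip [0.53116016 0.05960132]
[[344.84306723 256.79751512]]
```

Request:
carry_out(steps=[[[1.0,-2.0,0,0,0,0.01],[2.8,-5.3,0,0,0,0.03],[5.3,-9.9,0,0,0,0.05],[8.1,-15.2,0,0,0,0.08],[10.9,-20.5,0,0,0,0.11],[13.7,-25.8,0,0,0,0.14],[16.5,-31.1,0,0,0,0.165],[19.3,-36.4,0,0,0,0.19],[22.1,-41.7,0,0,0,0.22],[24.9,-47.0,0,0,0,0.25],[27.7,-52.3,0,0,0,0.28],[30.2,-56.9,0,0,0,0.3],[32.3,-60.9,0,0,0,0.32],[34.1,-64.2,-1,0,0,0.34],[35.1,-66.2,-2,0,0,0.351],[35.1,-66.2,-2,0,0,0.351],[35.1,-66.2,-2,0,0,0.351]]], fingers=0)

```text
time_s: 2.38
tcp_pos: [0.5378, -0.0653, 0.2168]
ee_rot: [[0.047, 0.0, 0.999], [-0.999, 0.0, 0.047], [-0.0, -1.0, 0.0]]
wrist_force: [-0.5, -0.3, -0.7]
gripper_width: 1.002
```

Run:
```python
from station import optics,sense
from h import *
import pickle
c=optics.capture("wrist");st=sense()
print(st["time_s"],st["tcp_pos"],st["ee_rot"].round(3),st["joints"].round(1),st["wrist_force"])
cv2.imwrite("pics/w1.png",c["image"][:,:,::-1])
pickle.dump((c,st),open("w1.pkl","wb"))
K,R,t=cam(c); print("cam",-R.T@t,"axis",R[2])
print(proj(c,st["tcp_pos"]))
```

```text
2.425 [ 0.53784342 -0.06506205  0.21703774] [[ 0.048  0.001  0.999]
 [-0.999  0.     0.048]
 [-0.    -1.     0.001]] [ 10.3  14.8 -13.    0.  -62.1  82.5] [0.52642653 0.73469723 0.00938322]
cam [ 0.61072518 -0.06085303  0.36545708] axis [-0.26676518 -0.01239064 -0.9636819 ]
[[319.36123131 300.74507932]]
```

View pics/w1.png

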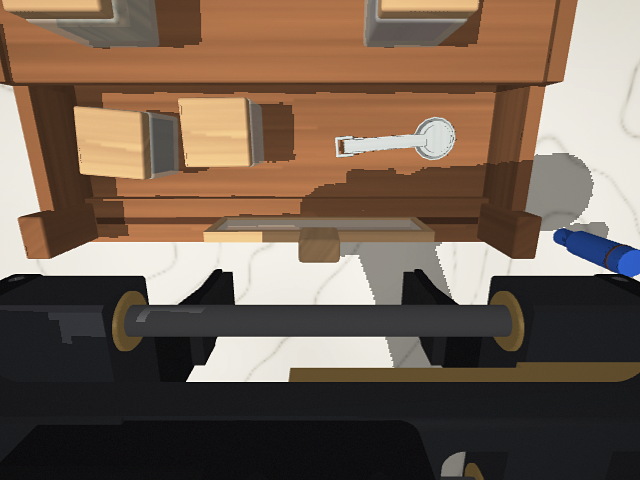

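The wrist view shows the door grip's top at about (319,236), the post tops at (50,228) and (510,225), and the door rail between them. The blue decoy is at the right edge. I'll enlarge and measure here.

Run:
```python
from h import *
import pickle
c,st=pickle.load(open("w1.pkl","rb"))
def b(x,y,w,h,k): return cv2.resize(c["image"][y:y+h,x:x+w,::-1],None,fx=k,fy=k,interpolation=cv2.INTER_CUBIC)
cv2.imwrite("pics/w1b.png",np.vstack([b(195,205,250,65,3),np.hstack([b(10,200,125,70,3),b(465,195,125,70,3)])]))
```

```text
(no output)
```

View pics/w1b.png

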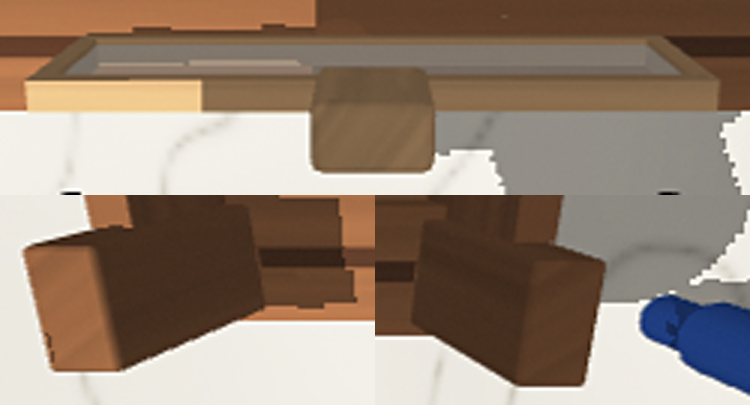

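Run:
```python
from h import *
import pickle
c,st=pickle.load(open("w1.pkl","rb"))
def px(x0,y0,x,y,k=3): return (x0+(x+.5)/k-.5,y0+(y+.5)/k-.5)
P={n:plane(c,p,z)[:2] for n,p,z in [("L",px(10,200,74,113),.1),("R",px(465,195,185,128),.1),("g",px(195,205,373,137.5),.135),("dl",px(195,205,26,95),.095),("dr",px(195,205,718,95),.095)]}
for k,v in P.items(): print(k,v.round(4))
d=P["L"]-P["R"];print(np.linalg.norm(d),np.arctan2(-d[0],d[1]),np.linalg.norm(P["dl"]-P["dr"]))
d=P["dl"]-P["dr"];print(np.arctan2(-d[0],d[1]))
yaw=np.arctan2(-d[0],d[1]);m=(P["L"]+P["R"])/2;uy=np.array([-np.sin(yaw),np.cos(yaw)])
print("door mid",(P["dl"]+P["dr"])/2,"open",.095-(P["g"]-m)@uy, .095-((P["dl"]+P["dr"])/2-m)@uy)
print("hole",m-.021*uy)
```

```text
L [0.5256 0.1651]
R [ 0.5445 -0.2332]
g [ 0.5366 -0.0652]
dl [0.5315 0.0299]
dr [ 0.5405 -0.1601]
0.39872930665184403 0.04744983312667573 0.19029218051795269
0.04744898965104914
door mid [ 0.53600714 -0.0651104 ] open 0.12625597195718818 0.12610898612368285
hole [ 0.5360697  -0.05498705]
```

Request:
carry_out(steps=[[[-0.1,0,-1.5,0,0,0],[-0.1,0,-4,0,0,0],[-0.1,0,-6.5,0,0,0],[-0.1,0,-8.5,0,0,0],[-0.1,0,-9.6,0,0,0],[-0.1,0,-10,0,0,0],[-0.1,0,-10,0,0,0]]])

```text
time_s: 3.3
tcp_pos: [0.5371, -0.0655, 0.1168]
ee_rot: [[0.048, 0.001, 0.999], [-0.999, -0.0, 0.048], [0.0, -1.0, 0.001]]
wrist_force: [0.4, 0.3, -0.4]
gripper_width: 1.002
```

Request:
carry_out(steps=[[[0,0,0,0,0,0],[0,0,0,0,0,0],[0,0,0,0,0,0],[0,0,0,0,0,0]]], fingers=255)

```text
time_s: 3.8
tcp_pos: [0.537, -0.0657, 0.1167]
ee_rot: [[0.047, 0.0, 0.999], [-0.999, 0.0, 0.047], [-0.0, -1.0, 0.0]]
wrist_force: [0.5, 0.1, 0.3]
gripper_width: 0.634
```

Run:
```python
from station import optics,sense
from h import *
st=sense();print(st["time_s"],st["tcp_pos"],st["gripper_width"],st["wrist_force"])
c=optics.capture("scene");crop(c,175,170,215,150,3.7,"pics/s2.png")
```

```text
3.8 [ 0.53696894 -0.06566238  0.1166883 ] 0.6344841648611156 [0.53292552 0.06209648 0.30590634]
```

View pics/s2.png

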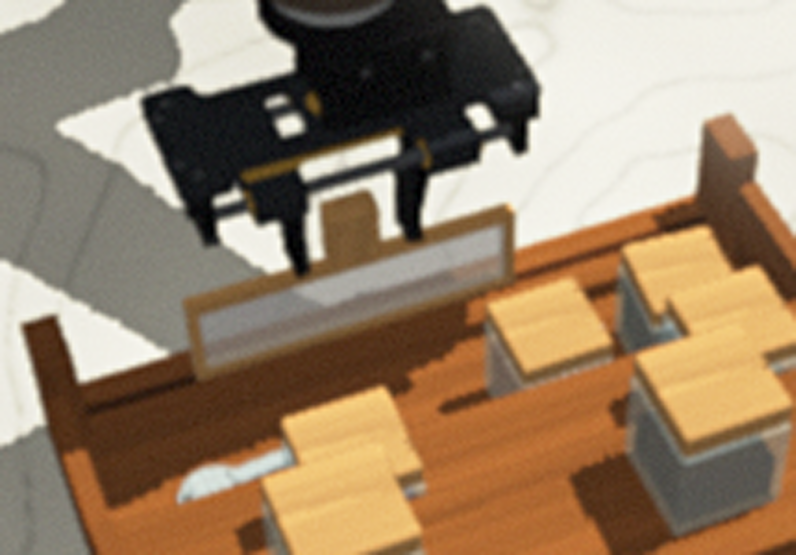

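The fingers straddle the grip block without touching it, with tips at about z 0.103, and they are still closing. I'll keep closing.

Request:
carry_out(steps=[[[0,0,0,0,0,0],[0,0,0,0,0,0],[0,0,0,0,0,0],[0,0,0,0,0,0],[0,0,0,0,0,0]]])

```text
time_s: 4.47
tcp_pos: [0.5369, -0.0657, 0.1165]
ee_rot: [[0.047, -0.0, 0.999], [-0.999, -0.0, 0.047], [0.0, -1.0, -0.0]]
wrist_force: [-0.0, -1.2, -0.1]
gripper_width: 0.343
```

Request:
carry_out(steps=[[[-0.02,0.5,0,0,0,0],[-0.07,1.5,0,0,0,0],[-0.14,3,0,0,0,0],[-0.24,5,0,0,0,0],[-0.33,7,0,0,0,0],[-0.43,9,0,0,0,0],[-0.5,10.5,0,0,0,0],[-0.55,11.5,0,0,0,0],[-0.57,12,0,0,0,0],[-0.58,12.2,0,0,0,0],[-0.59,12.4,0,0,0,0],[-0.59,12.4,0,0,0,0]]])

```text
time_s: 5.98
tcp_pos: [0.531, 0.0583, 0.1165]
ee_rot: [[0.047, -0.0, 0.999], [-0.999, 0.0, 0.047], [-0.0, -1.0, -0.0]]
wrist_force: [0.6, 0.3, -0.1]
gripper_width: 0.342
```

Request:
carry_out(steps=[[[0,0.1,0,0,0,0],[0,0.15,0,0,0,0],[0,0.2,0,0,0,0],[0,0.2,0,0,0,0]]])

```text
time_s: 6.48
tcp_pos: [0.5309, 0.0602, 0.1165]
ee_rot: [[0.047, -0.0, 0.999], [-0.999, -0.0, 0.047], [0.0, -1.0, -0.0]]
wrist_force: [-0.7, -2.2, -0.4]
gripper_width: 0.347
```

Request:
carry_out(steps=[[[0,0.1,0,0,0,0],[0,0.1,0,0,0,0],[0,0.2,0,0,0,0],[0,0.2,0,0,0,0]]])

```text
time_s: 6.98
tcp_pos: [0.5309, 0.0603, 0.1165]
ee_rot: [[0.047, -0.001, 0.999], [-0.999, -0.003, 0.047], [0.003, -1.0, -0.001]]
wrist_force: [2.7, -11.2, -1.3]
gripper_width: 0.344
```

Request:
carry_out(steps=[[[0,-0.15,0,0,0,0],[0,-0.15,0,0,0,0]]])

```text
time_s: 7.22
tcp_pos: [0.5309, 0.0602, 0.1165]
ee_rot: [[0.047, -0.001, 0.999], [-0.999, -0.001, 0.047], [0.001, -1.0, -0.001]]
wrist_force: [2.1, -5.9, -1.1]
gripper_width: 0.343
```

Request:
carry_out(steps=[[[0,0,0,0,0,0],[0,0,0,0,0,0],[0,0,0,0,0,0]]], fingers=120)

```text
time_s: 7.6
tcp_pos: [0.5311, 0.0614, 0.1166]
ee_rot: [[0.048, 0.0, 0.999], [-0.999, 0.001, 0.048], [-0.0, -1.0, 0.0]]
wrist_force: [-0.1, -1.0, -0.1]
gripper_width: 0.514
```

Request:
carry_out(steps=[[[0,0,1.5,0,0,0],[0,0,4,0,0,0],[0,0,5,0,0,0],[0,-0.1,5,0,0,-0.17],[0,-0.1,5,0,0,-0.35],[0,-0.1,5,0,0,-0.53],[0,-0.1,5,0,0,-0.71],[0,-0.1,5,0,0,-0.89],[0,-0.1,5,0,0,-1.07],[0,-0.1,5,0,0,-1.25],[0,-0.1,5,0,0,-1.42],[0,-0.1,5,0,0,-1.57],[0,-0.1,5,0,0,-1.57]]])

```text
time_s: 9.22
tcp_pos: [0.5309, 0.0599, 0.1667]
ee_rot: [[-0.999, -0.0, 0.05], [-0.05, 0.0, -0.999], [0.0, -1.0, -0.0]]
wrist_force: [0.2, 0.2, 0.5]
gripper_width: 0.529
```

Run:
```python
from station import optics,sense
from h import *
import pickle
c=optics.capture("wrist");st=sense();t=optics.capture("scene")
print(st["time_s"],st["tcp_pos"],st["ee_rot"].round(3),st["gripper_width"],st["wrist_force"])
cv2.imwrite("pics/w3.png",c["image"][:,:,::-1]);pickle.dump((c,st),open("w3.pkl","wb"))
crop(t,175,170,215,150,3.7,"pics/s3.png")
```

```text
9.275 [0.53098598 0.05989363 0.16665589] [[-0.999  0.     0.051]
 [-0.051  0.    -0.999]
 [-0.    -1.    -0.   ]] 0.5288713132100803 [ 0.15959015 -0.23287317 -0.12661259]
```

View pics/w3.png

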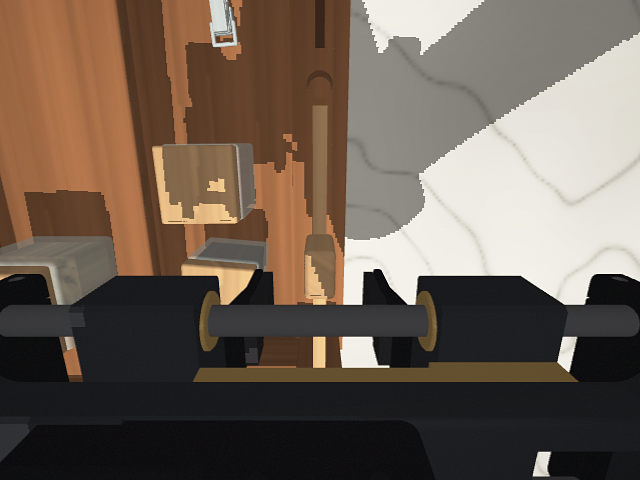

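View pics/s3.png

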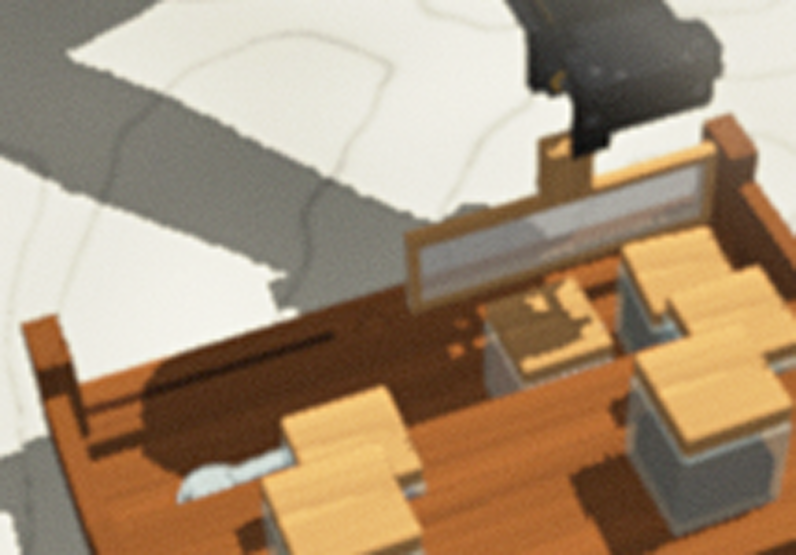

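The scene picture shows the door against the left post. In the wrist view the hole shows at about (319,85), just beyond the door's free edge at (319,105).

Run:
```python
from h import *
import pickle
c,st=pickle.load(open("w3.pkl","rb"))
im=np.clip(c["image"][50:130,270:370,::-1].astype(float)*2,0,255).astype(np.uint8)
cv2.imwrite("pics/w3b.png",cv2.resize(im,None,fx=7,fy=7,interpolation=cv2.INTER_CUBIC))
print(proj(c,[[.536,-.0555,.034],[.546,-.0555,.034],[.536,-.0455,.034],[.536,-.0655,.034]]))
```

```text
[[318.63446805  82.88654963]
 [305.53422041  82.1782889 ]
 [317.97893231  96.94004184]
 [319.30364448  68.54062581]]
```

View pics/w3b.png

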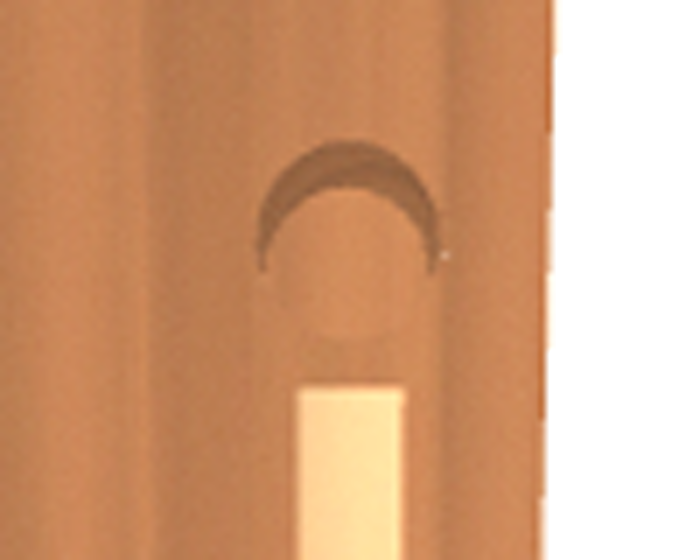

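Request:
carry_out(steps=[[[0,0,-1.5,0,0,0],[0,0,-3.5,0,0,0],[0,0,-4.6,0,0,0],[0,0,-5,0,0,0]]])

```text
time_s: 9.82
tcp_pos: [0.5306, 0.0597, 0.1154]
ee_rot: [[-0.999, -0.002, 0.048], [-0.048, -0.001, -0.999], [0.002, -1.0, 0.001]]
wrist_force: [-0.3, 0.6, -0.3]
gripper_width: 0.529
```

Request:
carry_out(steps=[[[0,0,0,0,0,0],[0,0,0,0,0,0],[0,0,0,0,0,0],[0,0,0,0,0,0],[0,0,0,0,0,0],[0,0,0,0,0,0]]], fingers=255)

```text
time_s: 10.58
tcp_pos: [0.53, 0.0596, 0.1168]
ee_rot: [[-0.999, -0.002, 0.048], [-0.048, -0.001, -0.999], [0.002, -1.0, 0.0]]
wrist_force: [-4.2, 0.4, 6.2]
gripper_width: 0.201
```

Request:
carry_out(steps=[[[-0.1,0,0,0,0,0],[-0.1,0,0,0,0,0],[-0.1,0,0,0,0,0],[-0.1,0,0,0,0,0]]], fingers=120)

```text
time_s: 11.08
tcp_pos: [0.5302, 0.0599, 0.1164]
ee_rot: [[-0.999, 0.0, 0.048], [-0.048, 0.0, -0.999], [-0.0, -1.0, -0.0]]
wrist_force: [-0.6, -0.1, 0.7]
gripper_width: 0.505
```

Request:
carry_out(steps=[[[0,0,1.5,0,0,0],[0,0,4,0,0,0],[-0.2,-1,7,0,0,0],[-0.6,-3,9,0,0,0],[-1.5,-7,10.5,0,0,0],[-2.5,-12,11.5,0,0,0],[-3.5,-18,12,0,0,0],[-4.5,-23.5,12,0,0,0],[-5.5,-29,12,0,0,0],[-6.2,-32.5,12,0,0,0],[-6.5,-34,12,0,0,0],[-6.5,-34,12,0,0,0],[-6.5,-34,12,0,0,0]]])

```text
time_s: 12.7
tcp_pos: [0.4653, -0.2792, 0.2369]
ee_rot: [[-0.999, 0.0, 0.049], [-0.049, 0.0, -0.999], [-0.0, -1.0, -0.0]]
wrist_force: [0.2, 0.9, 0.3]
gripper_width: 0.532
```

Run:
```python
from station import optics,sense
from h import *
import pickle
c=optics.capture("wrist");st=sense();t=optics.capture("top")
print(st["time_s"],st["tcp_pos"],st["ee_rot"].round(3),st["gripper_width"],st["wrist_force"])
cv2.imwrite("pics/w4.png",c["image"][:,:,::-1]);pickle.dump((c,st),open("w4.pkl","wb"))
crop(t,225,190,210,90,3.8,"pics/t4.png")
```

```text
12.75 [ 0.46538772 -0.27908307  0.23682647] [[-0.999  0.     0.05 ]
 [-0.05   0.    -0.999]
 [-0.    -1.    -0.   ]] 0.5285761083896475 [ 0.06219977  0.38582496 -0.36793708]
```

View pics/w4.png

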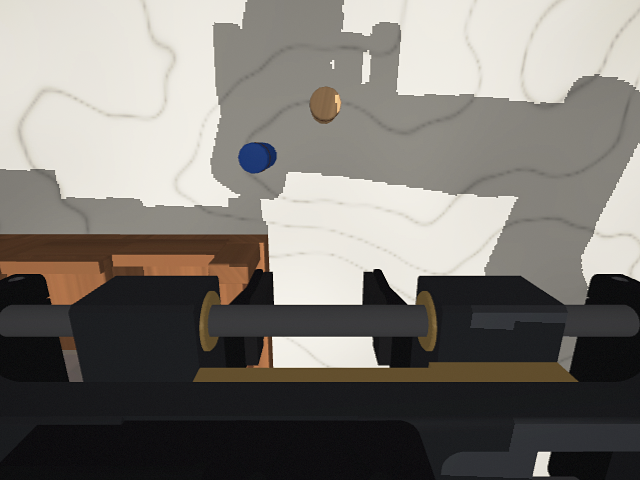

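View pics/t4.png

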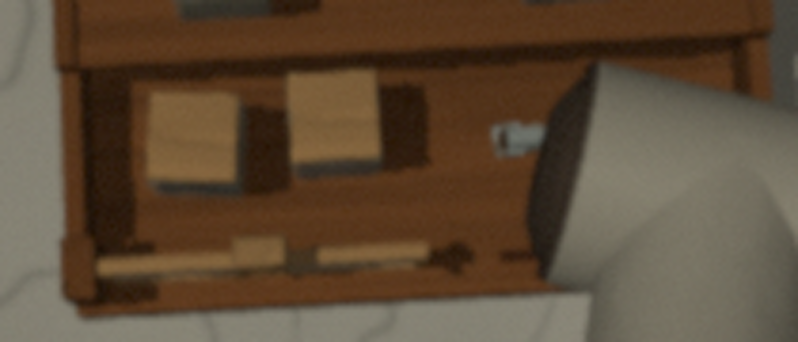

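The wrist view shows the bamboo pin top at about (324,103) and the blue decoy at (256,157). The top view shows the door against the left post.

Run:
```python
from h import *
import pickle
c,st=pickle.load(open("w4.pkl","rb"))
im=np.clip(c["image"][70:140,280:370,::-1].astype(float)*1.5,0,255).astype(np.uint8)
cv2.imwrite("pics/w4b.png",cv2.resize(im,None,fx=8,fy=8,interpolation=cv2.INTER_CUBIC))
rgb=c["image"].astype(int);h=(rgb[...,0]-rgb[...,2]>35).astype(np.uint8);h[:, :290]=0;h[:,360:]=0;h[:70]=0;h[140:]=0
cs,_=cv2.findContours(h,0,2);k=max(cs,key=cv2.contourArea);print(cv2.boundingRect(k))
```

```text
(310, 87, 31, 37)
```

View pics/w4b.png

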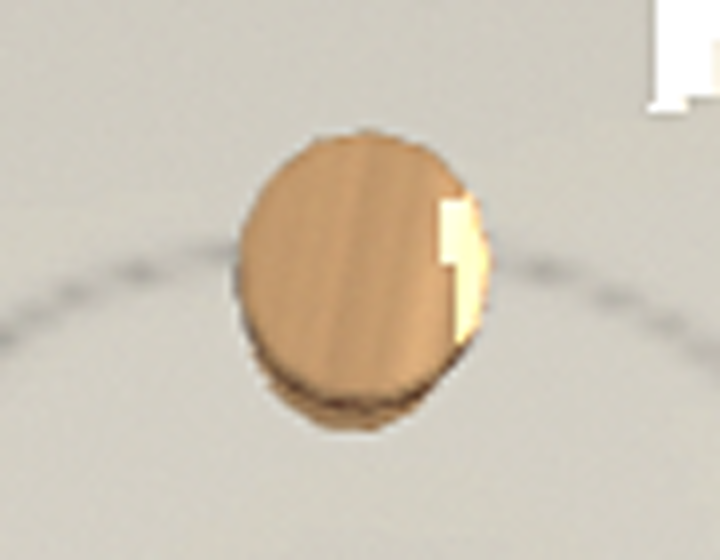

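Run:
```python
from h import *
import pickle
c,st=pickle.load(open("w4.pkl","rb"))
print(plane(c,(325.1,102.8),.09), plane(c,(325.1,102.8),.09)-st["tcp_pos"])
c,st=pickle.load(open("w3.pkl","rb"))
print(plane(c,(319.36,83.7),.034))
```

```text
[ 0.46447531 -0.38218244  0.09      ] [-0.00091242 -0.10309937 -0.14682647]
[ 0.53541803 -0.05495575  0.034     ]
```

Request:
carry_out(steps=[[[0,-2,0,0,0,0],[-0.1,-6,0,0,0,0],[-0.1,-9.3,-1,0,0,0],[-0.1,-10.4,-3.5,0,0,0],[-0.1,-10.4,-8,0,0,0],[-0.1,-10.4,-12,0,0,0],[-0.1,-10.4,-15,0,0,0],[-0.1,-10.4,-16.6,0,0,0],[-0.1,-10.4,-17.2,0,0,0],[-0.1,-10.4,-17.2,0,0,0]]])

```text
time_s: 14.05
tcp_pos: [0.4646, -0.3845, 0.0651]
ee_rot: [[-0.999, 0.001, 0.048], [-0.048, -0.001, -0.999], [-0.001, -1.0, 0.001]]
wrist_force: [-0.7, -0.3, 1.1]
gripper_width: 0.53
```

Request:
carry_out(steps=[[[0,0,0,0,0,0],[0,0,0,0,0,0],[0,0,0,0,0,0],[0,0,0,0,0,0],[0,0,0,0,0,0],[0,0,0,0,0,0]]], fingers=255)

```text
time_s: 14.8
tcp_pos: [0.4644, -0.3844, 0.0652]
ee_rot: [[-0.999, 0.001, 0.048], [-0.048, -0.001, -0.999], [-0.001, -1.0, 0.001]]
wrist_force: [-0.3, 0.8, 5.2]
gripper_width: 0.286
```

Request:
carry_out(steps=[[[0,0,1,0,0,0],[0,0,4,0,0,0],[0,0,8,0,0,0],[0,0,11,0,0,0],[0.2,1,12.5,0,0,0],[0.6,3,12.5,0,0,0],[1.3,7,12.5,0,0,0],[2.3,12,12.5,0,0,0],[3.3,17.5,12.5,0,0,0],[4.3,23,12.5,0,0,0],[5.3,28.5,12.5,0,0,0],[6.2,33,12.5,0,0,0],[6.8,36.5,12.5,0,0,0],[7.1,37.9,12.5,0,0,0],[7.1,37.9,12.5,0,0,0],[7.1,37.9,12.5,0,0,0]]])

```text
time_s: 16.8
tcp_pos: [0.5344, -0.0058, 0.189]
ee_rot: [[-0.999, -0.001, 0.047], [-0.047, -0.0, -0.999], [0.001, -1.0, 0.0]]
wrist_force: [0.3, 0.5, 0.4]
gripper_width: 0.29
```

Run:
```python
from station import optics,sense
from h import *
import pickle
c=optics.capture("wrist");st=sense();s=optics.capture("scene")
print(st["time_s"],st["tcp_pos"],st["ee_rot"].round(4),st["gripper_width"],st["wrist_force"])
cv2.imwrite("pics/w5.png",c["image"][:,:,::-1]);pickle.dump((c,st,s),open("w5.pkl","wb"))
crop(s,215,130,160,120,5,"pics/s5.png")
print(proj(c,[[.5355,-.0557,.034]]))
```

```text
16.85 [ 0.53451539 -0.0060525   0.18918874] [[-9.989e-01 -1.000e-03  4.660e-02]
 [-4.660e-02 -2.000e-04 -9.989e-01]
 [ 1.000e-03 -1.000e+00  2.000e-04]] 0.2897173015164077 [ 1.14309676 -0.94709721 -0.8917049 ]
[[318.9024755  168.31338599]]
```

View pics/w5.png

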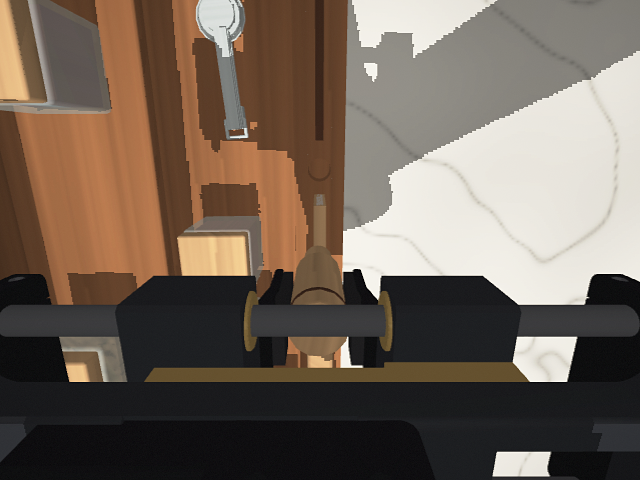

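View pics/s5.png

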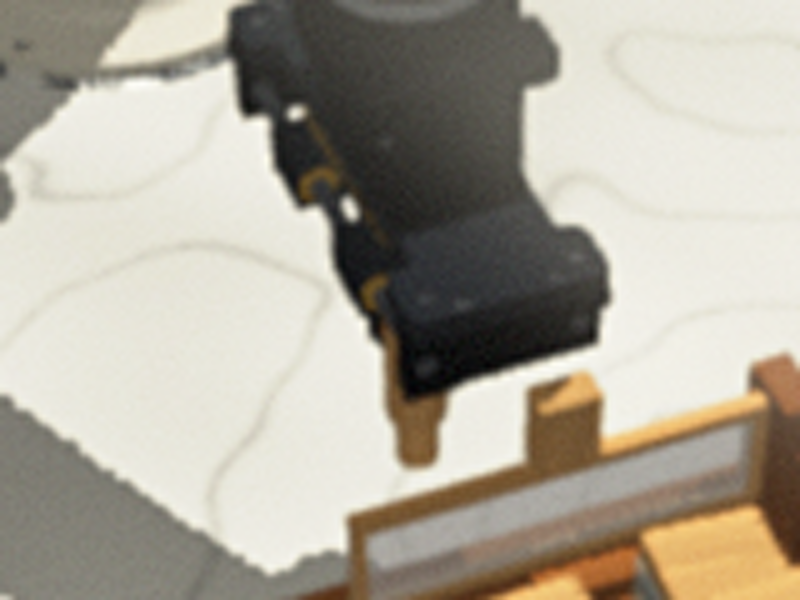

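The wrist view shows the held pin at (319, 245–355) between the pads. The hole's mouth is at about (319,168), in front of the door's free edge at (319,197). I'll measure both from this picture.

Run:
```python
from h import *
import pickle
c,st,s=pickle.load(open("w5.pkl","rb"))
def b(x,y,w,h,k,g): return cv2.resize(np.clip(c["image"][y:y+h,x:x+w,::-1].astype(float)*g,0,255).astype(np.uint8),None,fx=k,fy=k,interpolation=cv2.INTER_CUBIC)
cv2.imwrite("pics/w5b.png",np.hstack([b(290,140,60,75,6.5,2),b(280,235,75,120,5,1.7)[:487]]) if 0 else b(290,140,60,75,7,2))
cv2.imwrite("pics/w5c.png",b(270,235,100,75,7,1.6))
for dy in (0,.001,.002):
  for dz,rr in ((-.065,9),(-.041,9),(-.041,13),(.025,13)):
    X=st["tcp_pos"]+np.array([0,dy,dz]); print(dy,dz,rr,proj(c,[X+[0,-rr/1000,0],X+[0,rr/1000,0],X+[rr/1000,0,0],X-[rr/1000,0,0]]).round(1).tolist())
```

```text
0 -0.065 9 [[318.1, 241.7], [316.8, 267.5], [303.8, 254.2], [331.0, 255.4]]
0 -0.041 9 [[318.2, 253.3], [316.8, 281.7], [302.3, 267.0], [332.6, 268.3]]
0 -0.041 13 [[318.5, 246.8], [316.5, 287.9], [295.6, 266.7], [339.3, 268.6]]
0 0.025 13 [[319.1, 296.1], [316.1, 353.3], [285.6, 324.1], [349.5, 326.8]]
0.001 -0.065 9 [[318.0, 243.2], [316.7, 268.9], [303.8, 255.6], [330.9, 256.8]]
0.001 -0.041 9 [[318.1, 254.9], [316.7, 283.3], [302.2, 268.6], [332.5, 269.9]]
0.001 -0.041 13 [[318.4, 248.4], [316.4, 289.4], [295.5, 268.3], [339.2, 270.2]]
0.001 0.025 13 [[319.0, 298.4], [316.0, 355.4], [285.5, 326.3], [349.3, 328.9]]
0.002 -0.065 9 [[317.9, 244.6], [316.7, 270.3], [303.7, 257.0], [330.9, 258.2]]
0.002 -0.041 9 [[318.0, 256.5], [316.6, 284.8], [302.2, 270.2], [332.4, 271.5]]
0.002 -0.041 13 [[318.4, 250.0], [316.3, 290.9], [295.5, 269.9], [339.1, 271.8]]
0.002 0.025 13 [[318.9, 300.7], [315.9, 357.5], [285.5, 328.5], [349.2, 331.1]]
```

View pics/w5b.png

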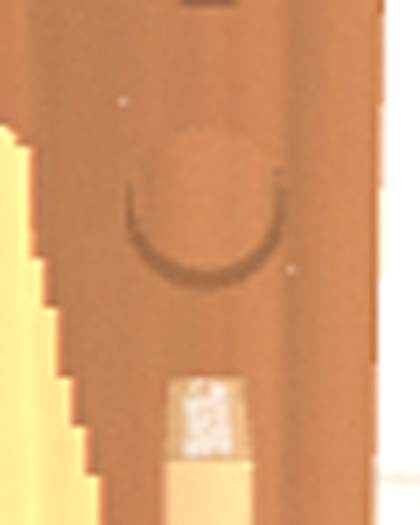

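View pics/w5c.png

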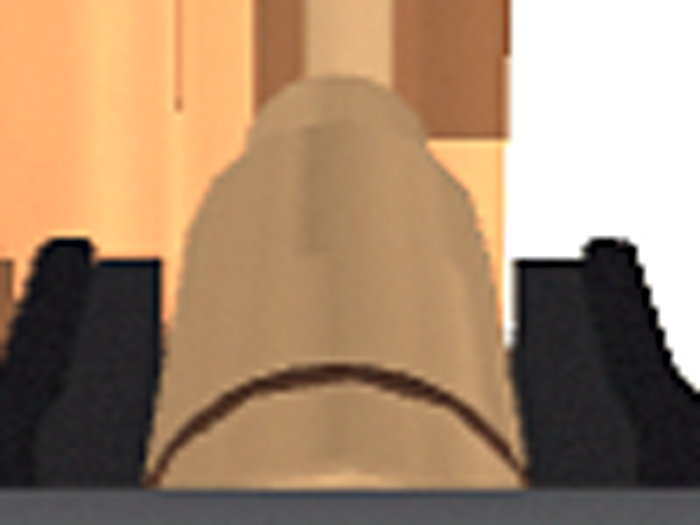

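Request:
carry_out(steps=[[[0.1,-1,0,0,0,0],[0.1,-3,0,0,0,0],[0.1,-4.6,0,0,0,0],[0.1,-5.1,0,0,0,0],[0.1,-5.1,-1.5,0,0,0],[0.1,-5.1,-4,0,0,0],[0.1,-5.1,-6.5,0,0,0],[0.1,-5.1,-7.7,0,0,0],[0.1,-5.1,-8,0,0,0],[0.1,-5.1,-8,0,0,0],[0.1,-5.1,-8,0,0,0]]])

```text
time_s: 18.27
tcp_pos: [0.5367, -0.056, 0.1104]
ee_rot: [[-0.999, 0.002, 0.048], [-0.048, 0.0, -0.999], [-0.002, -1.0, -0.0]]
wrist_force: [-0.0, -0.5, -0.6]
gripper_width: 0.291
```

Run:
```python
from station import optics,sense
from h import *
import pickle
c=optics.capture("wrist");st=sense();s=optics.capture("scene")
print(st["time_s"],st["tcp_pos"],st["ee_rot"].round(4),st["gripper_width"],st["wrist_force"])
pickle.dump((c,st,s),open("w6.pkl","wb"))
crop(s,215,170,120,90,6.5,"pics/s6.png")
crop(c,260,220,110,100,6,"pics/w6.png")
```

```text
18.325 [ 0.53658211 -0.0560274   0.11038888] [[-9.988e-01  1.800e-03  4.810e-02]
 [-4.810e-02  2.000e-04 -9.988e-01]
 [-1.800e-03 -1.000e+00 -2.000e-04]] 0.2896222486686009 [-0.33129374 -0.66734952  0.21329119]
```

View pics/w6.png

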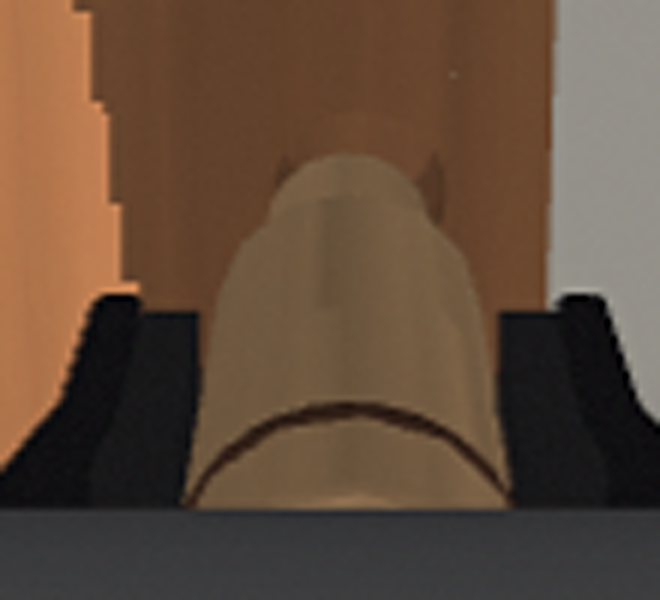

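View pics/s6.png

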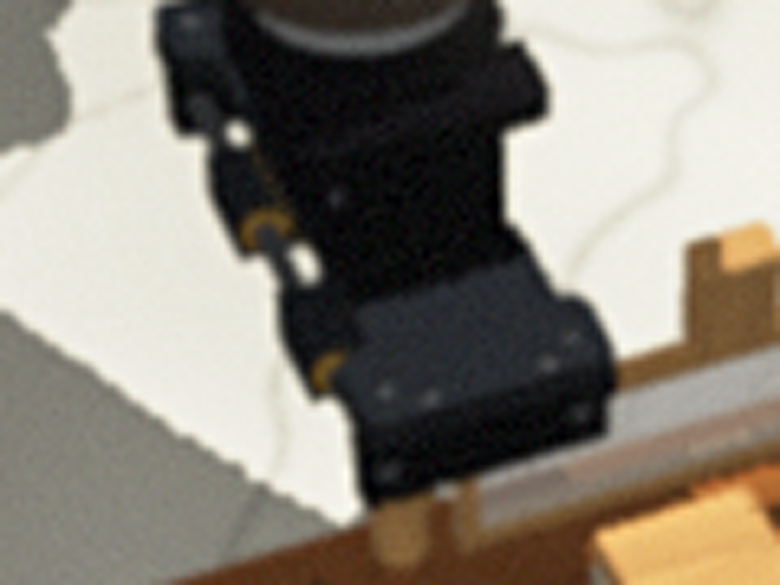

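Request:
carry_out(steps=[[[-0.1,-0.12,0,0,0,0],[-0.1,-0.12,-0.4,0,0,0],[-0.1,-0.12,-0.7,0,0,0],[-0.1,-0.12,-0.8,0,0,0],[-0.1,-0.12,-0.8,0,0,0],[-0.1,-0.12,-0.8,0,0,0]]])

```text
time_s: 19.12
tcp_pos: [0.5351, -0.0573, 0.1016]
ee_rot: [[-0.999, 0.0, 0.048], [-0.048, -0.0, -0.999], [-0.0, -1.0, 0.0]]
wrist_force: [0.2, -0.1, -0.5]
gripper_width: 0.287
```

Run:
```python
from station import optics,sense
from h import *
c=optics.capture("wrist");st=sense()
print(st["time_s"],st["tcp_pos"],st["ee_rot"].round(4),st["gripper_width"],st["wrist_force"])
c["image"]=np.clip(c["image"].astype(float)*1.6,0,255).astype(np.uint8)
crop(c,280,220,80,60,9,"pics/w7.png")
h=np.array([.5355,-.0549,.034]);print(proj(c,[h,h+[.01,0,0],h-[.01,0,0],h-[0,.01,0]]))
```

```text
19.175 [ 0.53512808 -0.05732149  0.10163394] [[-9.988e-01  2.000e-04  4.800e-02]
 [-4.800e-02  0.000e+00 -9.988e-01]
 [-2.000e-04 -1.000e+00 -0.000e+00]] 0.2957319225970126 [ 0.1748437   0.35458458 -0.69519994]
[[317.02632432 257.16020458]
 [302.13441012 256.47992235]
 [331.90151215 257.83972272]
 [317.74426561 242.89382862]]
```

View pics/w7.png

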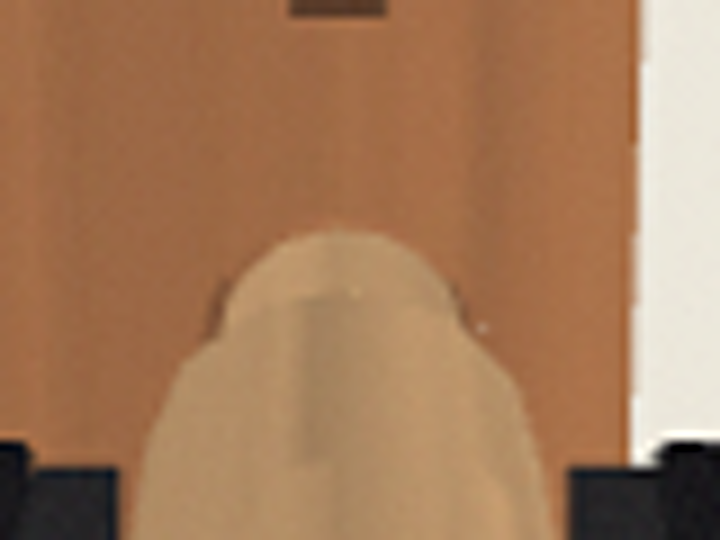

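Request:
carry_out(steps=[[[0.03,0.03,0,0,0,0],[0.03,0.03,-0.2,0,0,0],[0.03,0.03,-0.4,0,0,0],[0.03,0.03,-0.5,0,0,0],[0.03,0.03,-0.5,0,0,0]]])

```text
time_s: 19.8
tcp_pos: [0.5352, -0.057, 0.0964]
ee_rot: [[-0.999, -0.0, 0.048], [-0.048, -0.0, -0.999], [0.0, -1.0, 0.0]]
wrist_force: [-0.2, 0.3, 0.5]
gripper_width: 0.288
```

Request:
carry_out(steps=[[[0,0,-0.3,0,0,0],[0,0,-0.6,0,0,0],[0,0,-0.9,0,0,0],[0,0,-1,0,0,0],[0,0,-1,0,0,0]]])

```text
time_s: 20.42
tcp_pos: [0.5353, -0.057, 0.0864]
ee_rot: [[-0.999, -0.0, 0.048], [-0.048, -0.0, -0.999], [0.0, -1.0, 0.0]]
wrist_force: [1.1, -0.2, -0.6]
gripper_width: 0.291
```

Request:
carry_out(steps=[[[0,0,-0.3,0,0,0],[0,0,-0.6,0,0,0],[0,0,-0.8,0,0,0],[0,0,-0.9,0,0,0],[0,0,-0.9,0,0,0]]])

```text
time_s: 21.05
tcp_pos: [0.5353, -0.057, 0.0775]
ee_rot: [[-0.999, -0.0, 0.048], [-0.048, -0.0, -0.999], [0.0, -1.0, 0.0]]
wrist_force: [-0.1, -0.8, -0.8]
gripper_width: 0.29
```

Request:
carry_out(steps=[[[0,0,-0.1,0,0,0],[0,0,-0.2,0,0,0],[0,0,-0.3,0,0,0],[0,0,-0.3,0,0,0]]])

```text
time_s: 21.55
tcp_pos: [0.5354, -0.057, 0.0752]
ee_rot: [[-0.999, 0.0, 0.048], [-0.048, -0.0, -0.999], [-0.0, -1.0, 0.0]]
wrist_force: [-1.7, 0.2, 5.1]
gripper_width: 0.289
```

Request:
carry_out(steps=[[[0,0,-0.1,0,0,0],[0,0,-0.1,0,0,0],[0,0,-0.1,0,0,0]]])

```text
time_s: 21.92
tcp_pos: [0.5355, -0.0571, 0.0751]
ee_rot: [[-0.999, 0.001, 0.049], [-0.049, -0.0, -0.999], [-0.001, -1.0, 0.0]]
wrist_force: [-2.7, 1.1, 10.4]
gripper_width: 0.29
```

Request:
carry_out(steps=[[[0,0,0.1,0,0,0],[0,0,0.1,0,0,0],[0,0,0.1,0,0,0],[0,0,0.1,0,0,0]]], fingers=120)

```text
time_s: 22.42
tcp_pos: [0.5352, -0.0571, 0.0742]
ee_rot: [[-0.999, -0.0, 0.048], [-0.048, -0.0, -0.999], [0.0, -1.0, 0.0]]
wrist_force: [0.4, -1.0, 0.3]
gripper_width: 0.521
```

Released with the opening at about 45 mm, so I'll rise straight up and then back away for a look.

Request:
carry_out(steps=[[[0,0,1,0,0,0],[0,0,3,0,0,0],[0,0,6,0,0,0],[0,0,9,0,0,0],[0,2,12,0,0,0],[0,6,14,0,0,0],[0,10,15,0,0,0],[0,12,15,0,0,0],[0,12,15,0,0,0],[0,12,15,0,0,0]]])

```text
time_s: 23.68
tcp_pos: [0.5349, 0.0623, 0.224]
ee_rot: [[-0.999, -0.001, 0.047], [-0.047, -0.001, -0.999], [0.001, -1.0, 0.001]]
wrist_force: [-0.3, 0.1, -0.4]
gripper_width: 0.527
```

Run:
```python
from station import optics,sense
from h import *
import pickle
c=optics.capture("wrist");s=optics.capture("scene");st=sense()
print(st["time_s"],st["tcp_pos"],st["gripper_width"],st["wrist_force"])
cv2.imwrite("pics/w8.png",c["image"][:,:,::-1]);crop(s,175,170,215,150,3.7,"pics/s8.png")
pickle.dump((c,s),open("w8.pkl","wb"))
print(proj(c,[[.5355,-.055,.1],[.5355,-.055,.034]]),proj(s,[[.5355,-.0557,.1]]))
```

```text
23.775 [0.53510233 0.06196725 0.22409466] 0.5327220325996199 [ 0.24823786 -0.40195634  0.61971255]
[[324.30036894  78.64325149]
 [322.85894737  91.52251575]] [[273.86337811 234.76546322]]
```

View pics/w8.png

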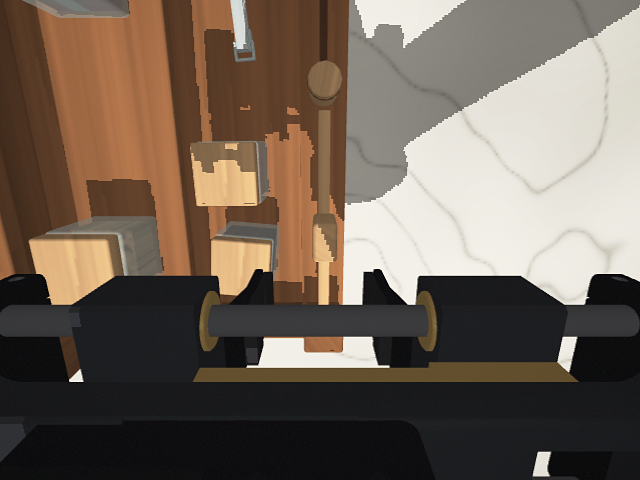

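View pics/s8.png

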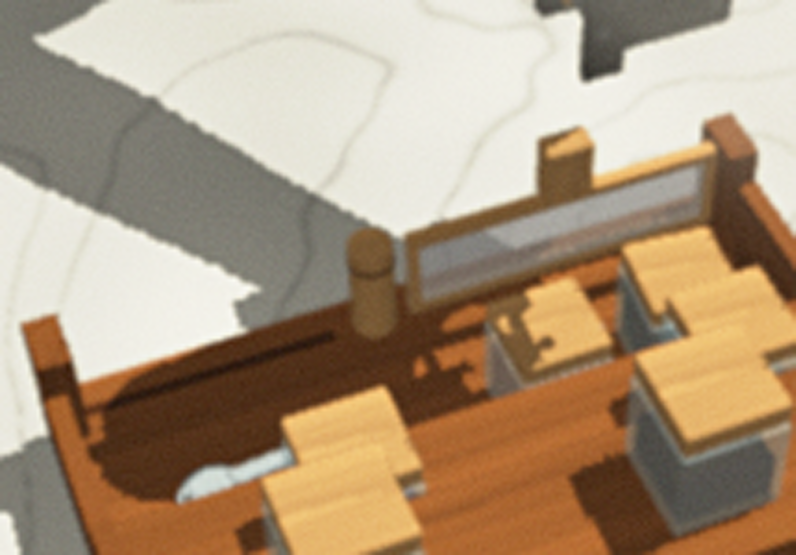

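The pin stands upright in the rail, with its top at (324,79) in the wrist view, exactly where a fully seated pin should project. In the scene view the door sits against the left post, and the jars and spoons look unmoved. The gripper is clear, so I'm handing the job in.

Run:
```python
from station import ticket,sense
print(ticket.finish_job(),sense()["time_s"])
```

```text
the job is handed in; nothing more can be done
the job is handed in; nothing more can be done
```

The door is shut against its left stop and the bamboo pin is seated upright in the lock hole. I handed the job in at about 24 s of the 54 s allowed.

- **Door:** I gripped its grip block and slid it about 126 mm shut, at no more than about 0.16 m/s. It met the stop at 11 N. The later scene and top pictures still show it against the post.
- **Pin:** I lowered it into the hole with almost no force. The thick part met the rail with the TCP at z 0.075 m, where a fully seated pin should put it. I confirmed that with a 10 N push, then let go and backed off. The last wrist picture shows its top at the predicted pixel.
- **Bystanders:** The jars and spoons look unmoved in the last pictures. I never went near the salt pot and did not look at it again. The blue pin was not touched.
- **Checks that disagreed:**
  - The fixed cameras differed by about 6 mm in x at the start.
  - The wrist camera put the hole about 0.8 mm from where the door contact put it. I set the pin by measuring it and the hole with that same camera.

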